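# Wind the blue bench timer

## Task

Wind the blue clockwork timer: turn the steel wing key on its top clockwise (seen from above) until its orange pointer stands in the green sector of the dial, not past it. Do it in at least two partial turns: let go of the key when the pointer is near the white half-way mark, then take hold afresh and turn on. Leave the key of the white timer alone.

Things in the scene. Friction and masses are not known exactly. Their poses are not given: they have to be found in the camera images.
- blue_timer: Round blue clockwork timer, 107 mm across, 50 mm high to its black dial, fixed to the bench (its place and yaw differ from run to run). Origin: centre of its underside; z up along the key's axis. The dial carries a thin white zero mark, a broad white half-way mark, a green sector and beyond it a red one.
- blue_key (a joint): Turn of the blue timer's wing key about the vertical axis, rad, growing clockwise seen from above: 0 at the zero mark, 1.4 at the white half-way mark, green sector 2.45 to 3.05 (middle 2.75), red 3.1 to the stop at 3.5. It starts between 0 and 0.4. Mainspring and friction resist with about 0.07 N m at the start and 0.1 N m in the green; a brake keeps the key where it is left.
- blue_wing (a point): Centre of the steel wing on the blue timer's key, on the turning axis, 79.5 mm above the bench. The wing is an upright plate of two round lobes, 46 mm long along the point's x, 10 mm thick along y, 24 mm high along z (67.5 to 91.5 mm above the bench; below it a 10 mm stem). x points towards the orange pointer's end and turns with the key; z up. Pinch it from above across its thickness (y).
- white_pointer (a point): Tip of the orange pointer on the key of the white timer, which is otherwise identical to the blue one and also fixed. The tip lies 33 mm from that key's vertical axis, 53.5 mm above the bench; x points outward from the axis, z up. This key is not to be turned.

How it is judged (in metres and radians):
On the way:
1. the blue timer's key is let go part-way, with the pointer near the white half-way mark (joint between 0.8 and 2.1 rad) (value of joint blue_key between 0.8 and 2.1 rad and contact force between the fingers and blue_timer below 0.5 N), for 0.2 s.
At the end, for the whole second after the job is handed in: The blue timer's pointer rests in the green sector (joint between 2.42 and 3.08 rad) and the key is still (value of joint blue_key between 2.42 and 3.08 rad and velocity of joint blue_key between -0.05 and 0.05 rad/s); the robot touches nothing.
It fails at once if the white timer's key is turned (its pointer tip moves more than 8 mm) (distance of white_pointer from where it was at the start of the episode above 0.008 m).
It fails at once if the blue timer is overwound into the red sector (joint above 3.2 rad) (value of joint blue_key above 3.2 rad).
It also fails if it takes over 61 s, if anything falls off the work surface, if the arm or the gripper's body presses on something with over 40 N, if the wrist force passes 120 N, or if a joint passes its speed limit or range.

## Robot

A 6-joint arm with a two-finger parallel gripper is mounted at the origin on a cart in front of the work surface, level with it; the furniture and walls round the work are solid. World frame = base frame: x ahead of the robot, y to its left, z up, the work surface at z = 0. Lengths are in mm, angles in rad, forces in N, time in s.
With the tool pointing down it reaches from about 350 to 875 mm from the base axis. Payload 4.2 kg.
Tool frame: the origin (TCP) lies at the very end of the fingers, on their centre line; the grasp point (between the pads) lies 19 mm behind it; z points along the fingers, y is the line along which they close (so a half turn about z gives the same grasp; the last joint's range is limited). The gripper opens to 85 mm and grips with 20 to 120 N. Pads are 22 mm wide; open, the fingers measure 114 mm over their backs; the gripper's body (76 mm by 85 mm) begins 54 mm behind the grasp point. The pads swing forward as they close: fully open they stand 13 mm farther back than shut.
Start: joints at [1.568, 0.385, 0.008, 0, -1.194, -0.259], TCP at [161.73, 603.691, 199.312] pointing down, gripper open.
Joint ranges: [-3.14, 3.14], [-1.21, 2.06], [-1.07, 1.41], [-3.16, 2.05], [-2.99, -0.16], [-3.1, 3.1]. Speed limits (rad/s): [2.79, 2.79, 3.14, 3.14, 3.14, 3.14].

## Interface

Orientations are given as a unit quaternion [x, y, z, w].
In Python, from bench import read_state, get_image, camera_model, job_done gives the robot as it stands.
- The arm moves only by the shell command python3 -m handwheel 'ROWS'. ROWS is JSON, a list of rows, each a list of 7 numbers: the shift along the tool's x, y, z in m, then the turn, a rotation vector about the tool's x, y, z in rad, then the gripper's target within -1 to 1 (fully open at 1, half-way at 0, shut at -1). In form: [[dx, dy, dz, wx, wy, wz, jaw], ...]. A call has 1 to 10 rows; each row is the pose to reach, as a shift and turn from the pose commanded when the call began, along the tool's axes at that moment; what a row does not reach only later rows make up. A row lasts 1/8 s, in which the tool goes at most 62.5 mm and 10.7 degrees, less where a joint would pass 70% of its speed; a pose out of reach is approached as far as the arm can. A call with a gripper value outside its range is refused whole. The fingers move at their own pace and stop on an object; the grip force is fixed at half the most. Time passes only in rows, so rows that repeat a pose let the fingers close. It gives the time, the measured TCP pose, the force, the opening and the grip force at its end, in the units of the state.
- read_state(): the state, without advancing time (a new reading comes with each control period).
- get_image(name): name is "scene" or "top" or "wrist"; returns (picture, depth): 400x640x3 uint8, blue, green, red; 400x640 float32, mm along the optical axis (not along the pixel's ray), 0 where there is no reading.
- camera_model(name): a dict with "K" (3x3 intrinsics, pixels), "rvec" (rotation vector, rad) and "tvec" (3), from world to camera coordinates, as OpenCV has them; the wrist camera has in their place "hand_eye" (4x4, takes a point from camera to tool coordinates, whose origin is the TCP and whose axes are the flange's). Camera axes: x right, y down, z forward; pixel columns grow to the right and rows downward; lengths in mm; the calibration is good to about 2 mm. A picture is of the moment at which its call begins: read the wrist's pose just before it. camera_model takes no time and is no camera call.
- job_done(): hands the job in; it is judged then, once.
The state is a dict: "clock": time; "joints": joint angles; "joint_vel": joint speeds; "joint_efforts": joint torques, N m; "position": TCP position; "ee_rot": TCP orientation; "contact_force": force on the tool from outside, world axes, zero at the start; "wrist_torque": the same for the moment, N m; "gripper_width": finger opening in mm; "grasp_force": force on a finger pad.
Only numpy, scipy, OpenCV 4.12 (cv2) and the standard library are available. Lean on these libraries where they do the work, as an engineer would, in place of code of your own. Each camera call takes 0.05 s, during which the arm holds its last target. There are 200 camera calls.

## Working session

There is one attempt and no reset: what is moved stays moved. The work goes in short steps, Python scripts to look and compute and a shell command to move; the robot and the scene stay as the last step left them, time stands still between calls to the robot, and variables do not carry over. Pictures are saved under pics/ and viewed, at most 10 in all, crops included, and the job is handed in when it is done.

```bash
mkdir -p pics
cat > h.py <<'E'
import numpy as np,cv2,json
from bench import read_state,get_image,camera_model
from scipy.spatial.transform import Rotation as R
def cam(name,st=None):
    m=camera_model(name);K=np.array(m["K"],float)
    if "rvec" in m:
        Rm=cv2.Rodrigues(np.array(m["rvec"],float))[0];t=np.array(m["tvec"],float).ravel()
        return K,Rm.T,-Rm.T@t
    X=np.array(m["hand_eye"],float);Rt=R.from_quat(st["ee_rot"]).as_matrix()
    return K,Rt@X[:3,:3],Rt@X[:3,3]+np.array(st["position"])
def ray(c,u,v):
    K,Rw,o=c; d=Rw@np.linalg.inv(K)@np.array([u,v,1.]);return o,d
def at_z(c,u,v,z):
    o,d=ray(c,u,v);return o+d*(z-o[2])/d[2]
def tri(rs):
    A=0;b=0
    for o,d in rs:
        d=d/np.linalg.norm(d);P=np.eye(3)-np.outer(d,d);A=A+P;b=b+P@o
    return np.linalg.solve(A,b)
E
python3 - <<'E'
from h import *
s=read_state();print(s)
ims=[]
for n in("scene","top"):
    p,d=get_image(n);cv2.imwrite(f"pics/{n}0.png",p);np.save(f"{n}d.npy",d)
s=read_state();p,d=get_image("wrist");cv2.imwrite("pics/wrist0.png",p);print(cam("wrist",s));json.dump({k:list(np.ravel(s[k])) for k in("position","ee_rot")},open("w0.json","w"))
print(cam("top"))
E
```

```text
{'clock': 0.0, 'joints': array([ 1.56758950e+00,  3.85592849e-01,  6.62782568e-03, -5.04305907e-04,
       -1.19398766e+00, -2.58603003e-01]), 'joint_vel': array([ 0.00025487,  0.00073574, -0.00021108, -0.00089842, -0.00079694,
       -0.00048583]), 'joint_efforts': array([ 3.05978128e-04, -3.92289805e+01,  1.88407445e+01,  4.18596983e+00,
       -4.52717984e-03, -2.51106144e-06]), 'position': array([161.58017477, 603.08035698, 198.19974153]), 'ee_rot': array([ 9.91431428e-01, -1.30623525e-01, -9.51470372e-05,  1.09924524e-03]), 'contact_force': array([-0.71247548, -0.35761636,  0.35283583]), 'wrist_torque': array([ 0.02603992, -0.00896587, -0.04191031]), 'grasp_force': 0.0, 'gripper_width': 85.34596912961591}
(array([[276.75883644,   0.        , 317.86833548],
       [  0.        , 276.75883644, 201.78204093],
       [  0.        ,   0.        ,   1.        ]]), array([[-0.25927599, -0.91736334, -0.30202726],
       [-0.96580237,  0.24669844,  0.07978505],
       [ 0.00131778,  0.31238499, -0.94995467]]), array([240.07343596, 584.58626363, 372.89212665]))
(array([[508.66152149,   0.        , 314.06849766],
       [  0.        , 508.66152149, 203.20588069],
       [  0.        ,   0.        ,   1.        ]]), array([[-0.01686965, -0.9838702 ,  0.17808661],
       [-0.99943204,  0.02178949,  0.02570637],
       [-0.02917215, -0.1775518 , -0.98367898]]), array([ 353.39607356,  -46.65109762, 1092.67328958]))
```

View pics/top0.png

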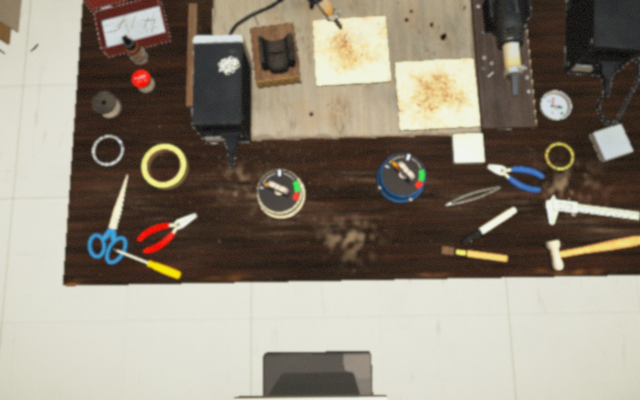

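View pics/wrist0.png

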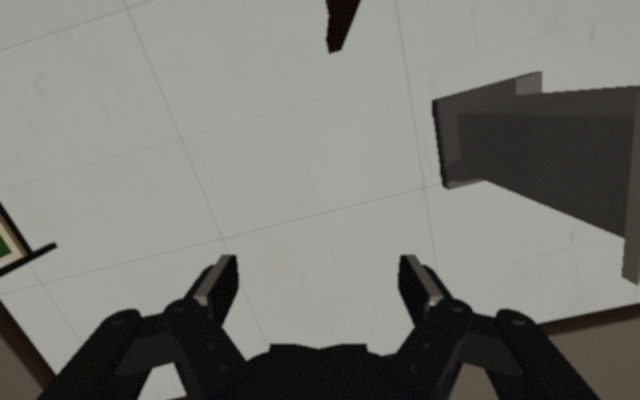

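The top view shows the blue timer at about (402,176) and the white one at (281,193); the wrist camera sees only floor. I'll enlarge the blue timer in both fixed views.

Run:
```python
from h import *
c=cam("top");print(at_z(c,402,172,79.5),at_z(c,281,186,79.5))
p=at_z(c,402,172,79.5)
K,Rw,o=cam("scene");q=K@Rw.T@(p-o);q=q[:2]/q[2];print(q)
t=cv2.imread("pics/top0.png");s=cv2.imread("pics/scene0.png")
f=lambda im,x,y:cv2.resize(im[y:y+66,x:x+66],(396,396),interpolation=cv2.INTER_CUBIC)
x,y=int(q[0]-33),int(q[1]-33);print(x,y)
cv2.imwrite("pics/c.png",np.hstack([f(t,370,143),f(s,max(x,0),max(y,0))]))
```

```text
[ 597.43922524 -200.41570061   79.5       ] [574.00224852  46.7391854   79.5       ]
[383.60866633 253.01291024]
350 220
```

View pics/c.png

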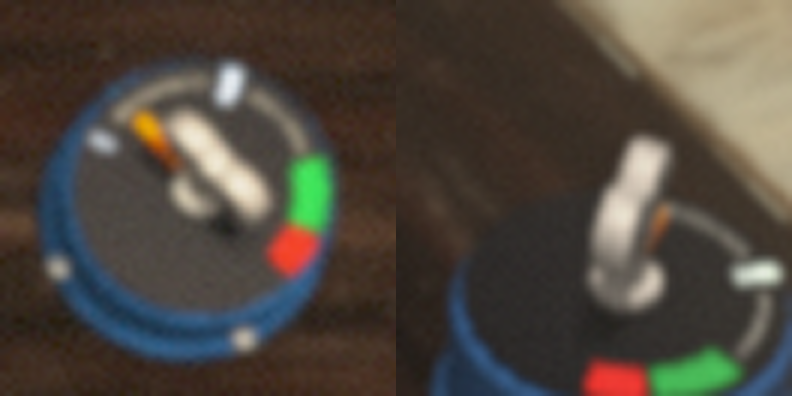

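View pics/scene0.png

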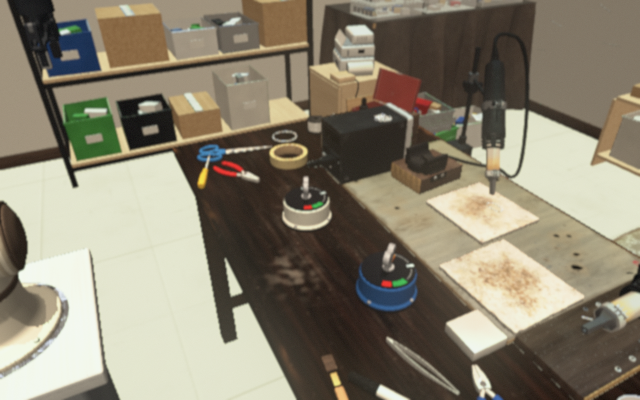

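The crop shows the wing centred at top px ≈ (406.6,170.5) and scene px ≈ (389,254). The orange pointer tip is at top px ≈ (393.5,163), a little past the zero mark.

Run:
```python
from h import *
c=cam("top");s=cam("scene")
T=lambda x,y:(370+x/6-.4,143+y/6-.4)
w=tri([ray(c,*T(220,165)),ray(s,350+236/6-.4,220+205/6-.4)]);print("wing",w)
w=at_z(c,*T(220,165),79.5);print(w)
d=lambda a,z:at_z(c,*T(*a),z)
for n,a,z in(("zero",(103,140),50),("half",(231,84),50),("green",(310,193),50),("ptr",(145,124),53.5)):
    v=d(a,z)-w;print(n,np.linalg.norm(v[:2]),np.degrees(np.arctan2(v[1],v[0])))
v=d((184,125),82)-d((257,205),82);print("wing dir",np.linalg.norm(v),np.degrees(np.arctan2(v[1],v[0])))
st=read_state();Rt=R.from_quat(st["ee_rot"]);print(Rt.as_matrix())
g=np.array([w[0],w[1],210])
print("delta tool",Rt.inv().apply(g-st["position"]),st["joints"])
```

```text
wing [ 601.05979112 -209.02680886   82.6804892 ]
[ 601.20655004 -209.25590671   79.5       ]
zero 39.54936498000005 64.2206983390573
half 37.698215409444074 -15.394835702703437
green 35.63603348224649 -95.743812616014
ptr 30.32826821134664 44.294069206243286
wing dir 36.726033407808394 39.25515797357418
[[ 9.65894884e-01 -2.58934268e-01 -3.43088768e-04]
 [-2.58934475e-01 -9.65893432e-01 -1.67825171e-03]
 [ 1.03169691e-04  1.70985225e-03 -9.99998533e-01]]
delta tool [634.9845386  670.95273038 -10.30805955] [ 1.56761686e+00  3.85365449e-01  6.93768072e-03 -3.63225638e-04
 -1.19404792e+00 -2.58605598e-01]
```

```bash
python3 -m handwheel '[[0.042,0.044,0,0,0,0.14,1],[0.084,0.088,-0.01,0,0,0.28,1],[0.126,0.132,-0.02,0,0,0.42,1],[0.168,0.176,-0.03,0,0,0.56,1],[0.21,0.22,-0.04,0,0,0.7,1],[0.252,0.264,-0.05,0,0,0.84,1],[0.294,0.308,-0.05,0,0,0.98,1],[0.336,0.352,-0.05,0,0,1.12,1],[0.378,0.396,-0.05,0,0,1.26,1],[0.42,0.44,-0.05,0,0,1.4,1]]'
cat >> h.py <<'E'
def go(x,y,z,yaw):
    s=read_state();Rt=R.from_quat(s["ee_rot"])
    T=R.from_euler("z",yaw,degrees=True)*R.from_matrix(np.diag([1.,-1,-1]))
    print("clock",s["clock"],"pos",s["position"].round(1),"yaw",np.degrees(np.arctan2(*Rt.as_matrix()[[1,0],0])).round(1),"j",s["joints"].round(2))
    print("delta",Rt.inv().apply(np.array([x,y,z])-s["position"]).round(1),(Rt.inv()*T).as_rotvec().round(3))
E
python3 -c "
from h import *
go(601,-209,230,-138)"
```

```text
clock: 1.4
position: [454.0, 68.1, 249.4]
ee_rot: [-0.673, 0.74, -0.0, 0.0]
contact_force: [1.1, 1.9, 0.8]
gripper_width: 85.6
grasp_force: 0.0
clock 1.4 pos [454.   68.1 249.4] yaw -95.5 j [ 0.5   0.06 -0.29 -0.   -1.22 -0.6 ]
delta [ 261.9 -172.7   19.4] [-0.     0.001  0.742]
```

```bash
python3 -m handwheel '[[0.044,-0.029,0.003,0,0,0.12,1],[0.088,-0.058,0.006,0,0,0.24,1],[0.131,-0.086,0.01,0,0,0.37,1],[0.175,-0.115,0.02,0,0,0.5,1],[0.218,-0.144,0.03,0,0,0.62,1],[0.262,-0.173,0.04,0,0,0.742,1],[0.262,-0.173,0.05,0,0,0.742,1],[0.262,-0.173,0.05,0,0,0.742,1],[0.262,-0.173,0.05,0,0,0.742,1]]'
python3 -c "
from h import *
go(601,-209,200,-138)
s=read_state();p,d=get_image('wrist');cv2.imwrite('pics/w1.png',p)
c=cam('wrist',s);json.dump([x.tolist() for x in c],open('c1.json','w'))
K,Rw,o=c
for z in (79.5,50):
  q=K@Rw.T@(np.array([601.1,-209.1,z])-o);print(q[:2]/q[2],q[2])
"
```

```text
clock: 2.52
position: [601.9, -205.7, 200.1]
ee_rot: [-0.361, 0.932, -0.0, 0.0]
contact_force: [0.6, -0.9, 0.6]
gripper_width: 85.2
grasp_force: 0.0
clock 2.525 pos [ 601.9 -205.7  200.1] yaw -137.6 j [-0.08  0.4   0.04  0.   -1.21 -0.76]
delta [ 2.9 -1.8  0.1] [-0.001  0.     0.007]
[315.43934865 182.76127121] 304.00641053499373
[315.67081985 176.62564807] 332.0071324994891
```

View pics/w1.png

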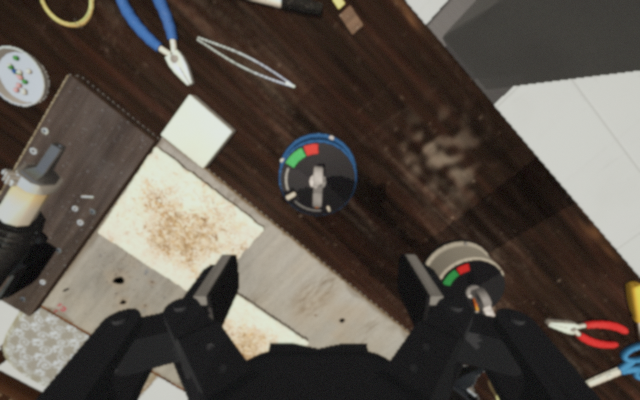

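The wrist view shows the blue timer centred at about (318,175), with the wing nearly upright in the picture at (318,184). The white timer lies clear at (465,280). I'll take a closer crop.

```bash
python3 -c "
import cv2
p=cv2.imread('pics/w1.png')[125:225,265:370];cv2.imwrite('pics/w1c.png',cv2.resize(p,None,fx=5.7,fy=5.7,interpolation=cv2.INTER_CUBIC))"
```

```text
(no output)
```

View pics/w1c.png

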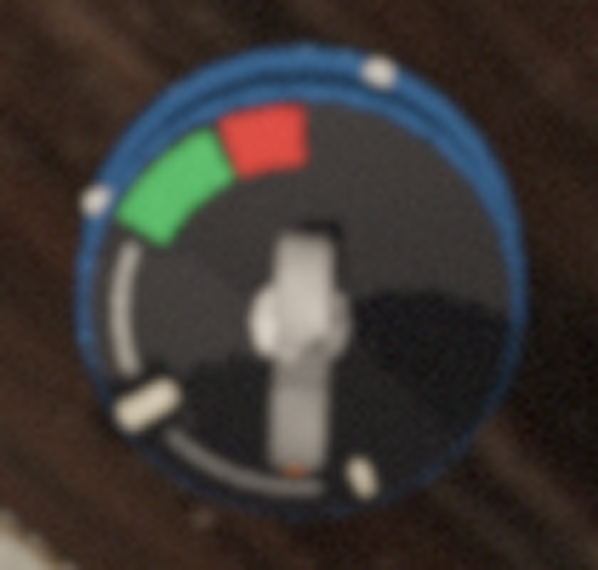

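The wing runs from crop (306,237) to (298,465), with its notch at about (302,348). The dial centre is at about (302,305).

```bash
python3 -c "
from h import *
c=[np.array(x) for x in json.load(open('c1.json'))]
T=lambda x,y:(265+x/5.7-.4,125+y/5.7-.4)
n=at_z(c,*T(302,348),84);print('notch',n)
a,b=at_z(c,*T(306,250),85),at_z(c,*T(299,450),85);v=b-a;print(np.linalg.norm(v),np.degrees(np.arctan2(v[1],v[0])))
for p in((360,477),(148,404),(180,185)):
  v=at_z(c,*T(*p),50)-n;print(np.linalg.norm(v[:2]),np.degrees(np.arctan2(v[1],v[0])))
tri2=tri([ray(c,*T(302,348)),ray(cam('top'),370+220/6-.4,143+165/6-.4)]);print(tri2)
go(n[0],n[1],80,-138)"
```

```text
notch [ 601.0421498  -205.95576886   84.        ]
39.29844941041686 40.39792824854141
40.263991987979374 60.57097114962312
39.61343255122282 -14.638597911111626
35.8619701183829 -93.07745217118257
[ 598.99605128 -207.33344185   91.11832728]
clock 2.575 pos [ 602.1 -205.7  200.5] yaw -137.6 j [-0.08  0.4   0.04  0.   -1.2  -0.76]
delta [  1.1   0.6 120.5] [-0.001  0.001  0.007]
```

```bash
python3 -m handwheel '[[0.001,0,0.03,0,0,0.03,1],[0.001,0,0.06,0,0,0.03,0.6],[0.001,0,0.09,0,0,0.03,0.3],[0.001,0,0.115,0,0,0.03,0],[0.001,0,0.136,0,0,0.03,0],[0.001,0,0.136,0,0,0.03,0],[0.001,0,0.136,0,0,0.03,0]]'
python3 -c "
from h import *
go(601,-206.5,64,-139.6)
s=read_state();p,d=get_image('wrist');cv2.imwrite('pics/w2.png',p)"
```

```text
clock: 3.45
position: [602.3, -207.0, 65.0]
ee_rot: [-0.347, 0.938, -0.001, 0.001]
contact_force: [-1.0, -0.1, -0.0]
gripper_width: 42.6
grasp_force: 0.0
clock 3.45 pos [ 602.3 -207.    65. ] yaw -139.4 j [-0.08  0.52 -0.13  0.   -0.92 -0.78]
delta [0.7 1.2 1. ] [-0.002  0.002  0.004]
```

View pics/w2.png

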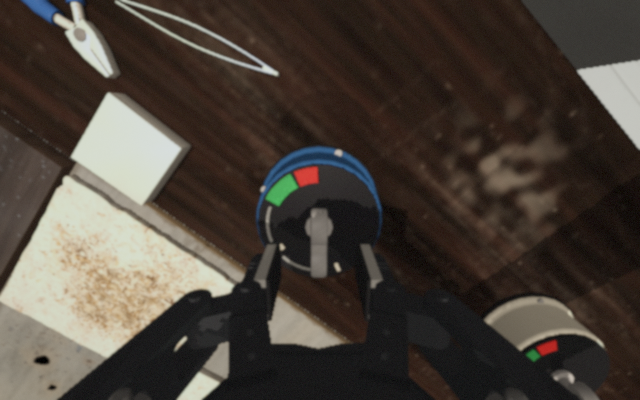

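The wing sits centred between the open fingers at column 318, with the pads at about 265 and 372. I'll close and start turning.

```bash
python3 -m handwheel '[[0,0.001,0,0,0,0,-1],[0,0.001,0,0,0,0,-1],[0,0.001,0,0,0,0,-1],[0,0.001,0,0,0,0,-1],[0,0.001,0,0,0,0,-1],[0,0.001,0,0,0,0.1,-1],[0,0.001,0,0,0,0.2,-1],[0,0.001,0,0,0,0.3,-1],[0,0.001,0,0,0,0.4,-1],[0,0.001,0,0,0,0.4,-1]]'
python3 -c "
from h import *
go(601,-206.5,64,-139.6);print(read_state()['wrist_torque'])"
```

```text
clock: 4.75
position: [600.6, -206.6, 63.2]
ee_rot: [-0.154, 0.988, 0.0, -0.0]
contact_force: [0.8, -0.2, 0.5]
gripper_width: 0.1
grasp_force: 0.0
clock 4.75 pos [ 600.6 -206.6   63.2] yaw -162.3 j [-0.08  0.52 -0.14  0.   -0.91 -1.18]
delta [-0.4 -0.  -0.8] [ 0.    -0.    -0.396]
[ 0.01586474 -0.00455244 -0.02293837]
```

```bash
python3 -c "
from h import *
s=read_state();p,d=get_image('wrist');cv2.imwrite('pics/w3.png',p)
c=cam('wrist',s);K,Rw,o=c
q=K@Rw.T@(np.array(s['position'])-o);print('tcp px',q[:2]/q[2])
p,d=get_image('scene')
cv2.imwrite('pics/s3.png',cv2.resize(p[160:310,300:500],None,fx=4,fy=4,interpolation=cv2.INTER_CUBIC))
print(camera_model('wrist')['hand_eye'])"
```

```text
tcp px [315.55050656 231.27850928]
[[-4.33563311e-04 -9.49303485e-01 -3.14360788e-01  7.92047731e+01]
 [ 9.99999902e-01 -4.38964443e-04 -5.36097151e-05  1.61569418e+00]
 [-8.71013188e-05 -3.14360780e-01  9.49303583e-01 -1.74560508e+02]
 [ 0.00000000e+00  0.00000000e+00  0.00000000e+00  1.00000000e+00]]
```

View pics/s3.png

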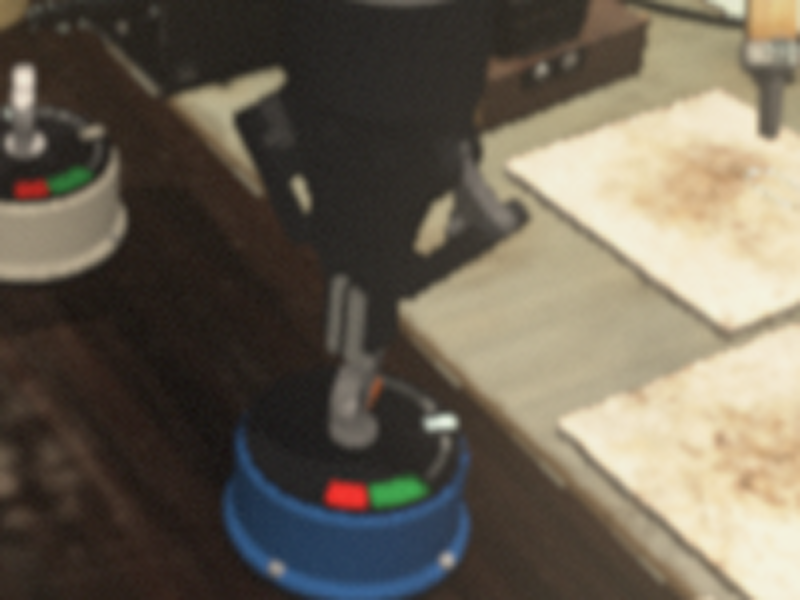

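View pics/w3.png

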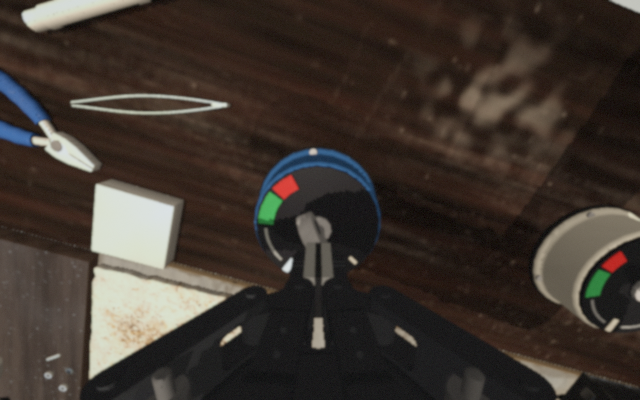

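The scene crop shows the shut fingertips at crop (355,365), just behind or above the wing, so the grasp missed. In the wrist view they end at about (318,243). I'll use the depth images to locate the wing and fingertips numerically.

```bash
cat >> h.py <<'E'
def cloud(c,d):
    K,Rw,o=c;v,u=np.nonzero(d>0);z=d[v,u]
    P=np.c_[(u-K[0,2])/K[0,0]*z,(v-K[1,2])/K[1,1]*z,z]@Rw.T+o
    return P,u,v
E
python3 - <<'E'
from h import *
def show(t,P,u,v,lo,hi,r=45):
    m=(P[:,2]>lo)&(P[:,2]<hi)&(np.hypot(P[:,0]-601,P[:,1]+207)<r)
    if m.sum(): print(t,m.sum(),"mean",P[m].mean(0).round(1),"min",P[m].min(0).round(1),"max",P[m].max(0).round(1))
for n in("top","scene"):
    show(n+" initial wing",*cloud(cam(n),np.load(n+"d.npy")),66,110)
s=read_state();p,d=get_image("wrist");W=cloud(cam("wrist",s),d)
p2,d2=get_image("scene");S=cloud(cam("scene"),d2)
for lo in range(56,130,8):
    show(f"wrist {lo}",*W,lo,lo+8);show(f"  scene {lo}",*S,lo,lo+8)
print(d[195:300:6,[308,318]].round(0).tolist())
E
```

```text
top initial wing 158 mean [ 598.4 -206.8   85.1] min [ 580.2 -224.    66.4] max [ 617.2 -190.6   94.8]
scene initial wing 195 mean [ 599.4 -212.5   85.3] min [ 583.8 -225.6   66. ] max [ 621.6 -195.3   93.8]
wrist 56 38 mean [ 597.9 -202.    57.6] min [ 592.6 -207.1   56. ] max [ 605.9 -196.    63.5]
  scene 56 31 mean [ 602.5 -210.7   57.8] min [ 593.  -216.6   56.2] max [ 626.5 -190.6   63.1]
wrist 64 31 mean [ 596.7 -203.6   69.4] min [ 587.  -211.9   64.1] max [ 602.9 -198.4   71.7]
  scene 64 9 mean [ 603.9 -212.2   69.2] min [ 589.2 -218.5   66.6] max [ 614.5 -203.7   70.8]
wrist 72 82 mean [ 590.2 -210.3   76.4] min [ 582.4 -223.    72.2] max [ 601.5 -199.7   79.9]
  scene 72 34 mean [ 599.3 -215.    76.5] min [ 584.  -224.7   72.2] max [ 621.7 -197.6   79.9]
wrist 80 246 mean [ 587.6 -215.7   84.5] min [ 582.6 -222.7   80. ] max [ 598.1 -202.4   88. ]
  scene 80 51 mean [ 594.4 -217.2   84. ] min [ 583.6 -225.6   80. ] max [ 621.1 -198.2   87.9]
wrist 88 318 mean [ 591.9 -213.5   90.3] min [ 585.2 -220.2   88. ] max [ 600.2 -205.4   92.5]
  scene 88 55 mean [ 594.9 -215.4   9
[... 608 characters left out ...]
 max [ 613.1 -197.1  120. ]
wrist 120 474 mean [ 592.7 -207.6  123.8] min [ 588.3 -219.9  120. ] max [ 599.3 -194.   128. ]
  scene 120 78 mean [ 596.6 -212.7  124.1] min [ 589.1 -222.3  120.1] max [ 611.4 -194.4  128. ]
wrist 128 641 mean [ 596.2 -206.5  132.4] min [ 586.5 -221.7  128. ] max [ 612.1 -191.9  136. ]
  scene 128 55 mean [ 594.9 -212.7  131.7] min [ 589.6 -222.4  128. ] max [ 606.1 -195.7  135.8]
[[0.0, 197.0], [197.0, 199.0], [201.0, 199.0], [168.0, 200.0], [164.0, 196.0], [162.0, 178.0], [160.0, 167.0], [162.0, 162.0], [152.0, 153.0], [146.0, 145.0], [140.0, 140.0], [134.0, 134.0], [129.0, 128.0], [123.0, 125.0], [118.0, 122.0], [115.0, 122.0], [110.0, 124.0], [108.0, 126.0]]
```

Both depth views agree: the fingers end at about z = 96–99, just above the wing top at 92, although the reported TCP is z = 63. So the real fingertips lie about 34 mm behind the reported TCP, while xy is right. I'll open, turn back, go 27 mm lower, and close.

```bash
python3 -m handwheel '[[0,0,-0.01,0,0,-0.1,0],[0,0,-0.01,0,0,-0.2,0],[0,0,-0.01,0,0,-0.3,0],[0,0,-0.01,0,0,-0.396,0],[0,0,0,0,0,-0.396,0],[0,0,0.009,0,0,-0.396,0],[0,0,0.018,0,0,-0.396,0],[0,0,0.027,0,0,-0.396,0],[0,0,0.027,0,0,-0.396,0]]'
python3 -m handwheel '[[0,0,0,0,0,0,-1],[0,0,0,0,0,0,-1],[0,0,0,0,0,0,-1],[0,0,0,0,0,0,-1],[0,0,0,0,0,0,-1]]'
python3 -c "
from h import *
go(600.6,-206.6,37,-139.6);print(read_state()['wrist_torque'])"
```

```text
clock: 6.08
position: [599.9, -206.5, 35.1]
ee_rot: [-0.345, 0.939, 0.001, -0.001]
contact_force: [0.5, -0.7, -0.1]
gripper_width: 42.6
grasp_force: 0.0
clock: 6.7
position: [601.5, -207.1, 37.0]
ee_rot: [-0.345, 0.939, -0.001, 0.001]
contact_force: [1.6, -3.3, 1.0]
gripper_width: 8.4
grasp_force: 60.7
clock 6.7 pos [ 601.5 -207.1   37. ] yaw -139.7 j [-0.08  0.55 -0.16  0.   -0.86 -0.79]
delta [ 0.3  0.9 -0. ] [-0.002  0.001 -0.001]
[-0.96020446 -0.48565259 -0.03220837]
```

Gripped (8.4 mm opening, 61 N). Turn about 1.05 rad.

```bash
python3 -m handwheel '[[0,0,0,0,0,0.12,-1],[0,0,0,0,0,0.24,-1],[0,0,0,0,0,0.36,-1],[0,0,0,0,0,0.48,-1],[0,0,0,0,0,0.6,-1],[0,0,0,0,0,0.72,-1],[0,0,0,0,0,0.84,-1],[0,0,0,0,0,0.96,-1],[0,0,0,0,0,1.05,-1],[0,0,0,0,0,1.05,-1]]'
python3 -c "
from h import *
go(601,-206.5,37,160);print(read_state()['wrist_torque'])"
```

```text
clock: 7.95
position: [601.5, -206.5, 37.0]
ee_rot: [0.172, 0.985, 0.0, 0.001]
contact_force: [2.1, -1.6, 3.2]
gripper_width: 9.1
grasp_force: 60.9
clock 7.95 pos [ 601.5 -206.5   37. ] yaw 160.2 j [-0.08  0.55 -0.16  0.   -0.86 -1.84]
delta [ 0.4 -0.1 -0. ] [0.    0.002 0.004]
[-0.39266918 -0.57035347  0.00820533]
```

```bash
python3 -m handwheel '[[0,0,0,0,0,0,0.2],[0,0,0,0,0,0,0.2],[0,0,0,0,0,0,0.2],[0,0,0,0,0,0,0.2],[0,0,-0.02,0,0,0,0.2],[0,0,-0.045,0,0,0,0.2],[0,0,-0.08,0,0,0,0.2],[0,0,-0.12,0,0,0,0.2],[0,0,-0.12,0,0,0,0.2],[0,0,-0.12,0,0,0,0.2]]'
cat > wing.py <<'E'
from h import *
s=read_state();p,d=get_image("wrist");P,u,v=cloud(cam("wrist",s),d)
m=(P[:,2]>72)&(P[:,2]<96)&(np.hypot(P[:,0]-601,P[:,1]+207)<32)
Q=P[m];c=Q.mean(0);w,V=np.linalg.eigh(np.cov(Q[:,:2].T));a=np.degrees(np.arctan2(V[1,1],V[0,1]))
print(m.sum(),c.round(1),w.round(1),"wing dir mod 180",a.round(1))
# orange pointer
h=cv2.cvtColor(p,cv2.COLOR_BGR2HSV)[v,u]
o=(h[:,0]>5)&(h[:,0]<22)&(h[:,1]>150)&(h[:,2]>60)&(np.hypot(P[:,0]-601,P[:,1]+207)<45)&(P[:,2]>46)
if o.sum(): q=P[o].mean(0);print("orange",o.sum(),q.round(1),np.degrees(np.arctan2(q[1]+207,q[0]-601)))
E
python3 wing.py; python3 -c "
from h import *
go(601,-207,157,160)"
```

```text
clock: 9.2
position: [600.1, -206.3, 155.8]
ee_rot: [0.172, 0.985, 0.0, -0.0]
contact_force: [-0.1, -0.3, -1.1]
gripper_width: 51.4
grasp_force: 0.0
511 [ 599.5 -203.7   88.8] [  8.4 162.6] wing dir mod 180 160.1
clock 9.25 pos [ 599.8 -206.3  155.1] yaw 160.2 j [-0.08  0.43 -0.03 -0.   -1.11 -1.84]
delta [-1.4 -0.2 -1.9] [-0.    -0.002  0.003]
```

The wing followed: direction −20°, so the joint is at about 1.47. Next is the half-turn back of the wrist for a fresh hold.

```bash
python3 -m handwheel '[[0,0,0,0,0,-0.17,0.2],[0,0,0,0,0,-0.34,0.2],[0,0,0,0,0,-0.51,0.2],[0,0,0,0,0,-0.68,0.2],[0,0,0,0,0,-0.85,0.2],[0,0,0,0,0,-1.02,0.2],[0,0,0,0,0,-1.19,0.2],[0,0,0,0,0,-1.36,0.2],[0,0,0,0,0,-1.53,0.2],[0,0,0,0,0,-1.57,0.2]]'
python3 -m handwheel '[[0,0,0,0,0,-0.17,0.2],[0,0,0,0,0,-0.34,0.2],[0,0,0,0,0,-0.51,0.2],[0,0,0,0,0,-0.68,0.2],[0,0,0,0,0,-0.85,0.2],[0,0,0,0,0,-1.02,0.2],[0,0,0,0,0,-1.19,0.2],[0,0,0,0,0,-1.36,0.2],[0,0,0,0,0,-1.53,0.2],[0,0,0,0,0,-1.57,0.2]]'
python3 wing.py; python3 -c "
from h import *
go(601,-207,37,-20)"
```

```text
clock: 10.5
position: [599.7, -206.4, 154.5]
ee_rot: [-0.575, 0.818, 0.001, -0.001]
contact_force: [-0.9, -0.8, -0.7]
gripper_width: 51.3
grasp_force: 0.0
clock: 11.75
position: [599.7, -206.4, 154.5]
ee_rot: [0.985, -0.172, -0.002, 0.0]
contact_force: [-0.1, -0.2, 0.5]
gripper_width: 51.1
grasp_force: 0.0
515 [ 606.1 -205.5   88.8] [  8.3 160. ] wing dir mod 180 160.2
orange 73 [ 624.3 -213.1   53.6] -14.683126466642952
clock 11.8 pos [ 599.8 -206.4  154.5] yaw -19.8 j [-0.08  0.43 -0.03 -0.   -1.11  1.3 ]
delta [1.800e+00 1.000e-01 1.175e+02] [0.001 0.003 0.003]
```

```bash
python3 -m handwheel '[[0.001,0,0.04,0,0,0,0.1],[0.001,0,0.075,0,0,0,0],[0.001,0,0.1,0,0,0,0],[0.001,0,0.118,0,0,0,0],[0.001,0,0.118,0,0,0,0],[0.001,0,0.118,0,0,0,-1],[0.001,0,0.118,0,0,0,-1],[0.001,0,0.118,0,0,0,-1],[0.001,0,0.118,0,0,0,-1],[0.001,0,0.118,0,0,0,-1]]'
python3 -c "
from h import *
go(601,-207,37,-93)"
```

```text
clock: 13.05
position: [602.5, -207.1, 39.8]
ee_rot: [0.985, -0.173, 0.001, 0.0]
contact_force: [-0.0, 1.5, 5.7]
gripper_width: 8.6
grasp_force: 60.3
clock 13.05 pos [ 602.5 -207.1   39.8] yaw -19.9 j [-0.08  0.55 -0.16  0.   -0.86  1.3 ]
delta [-1.4  0.5  2.8] [-0.002 -0.002  1.276]
```

```bash
python3 -m handwheel '[[0,0,0,0,0,0.14,-1],[0,0,0,0,0,0.28,-1],[0,0,0,0,0,0.42,-1],[0,0,0,0,0,0.56,-1],[0,0,0,0,0,0.7,-1],[0,0,0,0,0,0.84,-1],[0,0,0,0,0,0.98,-1],[0,0,0,0,0,1.12,-1],[0,0,0,0,0,1.24,-1],[0,0,0,0,0,1.28,-1]]'
python3 -m handwheel '[[0,0,0,0,0,0,-1],[0,0,0,0,0,0,0.2],[0,0,0,0,0,0,0.2],[0,0,0,0,0,0,0.2],[0,0,-0.02,0,0,0,0.2],[0,0,-0.045,0,0,0,0.2],[0,0,-0.08,0,0,0,0.2],[0,0,-0.14,0,0,0,0.2],[0,0,-0.14,0,0,0,0.2],[0,0,-0.14,0,0,0,0.2]]'
python3 wing.py; python3 -c "
from h import *
p,d=get_image('top');cv2.imwrite('pics/t9.png',p)
p,d=get_image('wrist');cv2.imwrite('pics/w9.png',cv2.resize(p[60:310,180:460],None,fx=2.2,fy=2.2,interpolation=cv2.INTER_CUBIC))"
```

```text
clock: 14.3
position: [602.0, -207.4, 39.8]
ee_rot: [-0.686, 0.727, -0.001, 0.0]
contact_force: [-1.3, -0.2, 6.6]
gripper_width: 8.8
grasp_force: 60.5
clock: 15.55
position: [601.2, -206.6, 178.0]
ee_rot: [-0.687, 0.727, 0.0, 0.0]
contact_force: [0.0, -0.7, -0.1]
gripper_width: 51.0
grasp_force: 0.0
425 [ 603.3 -208.1   89. ] [  8.  157.2] wing dir mod 180 86.5
orange 81 [ 601.4 -229.8   53.8] -89.06293008368179
```

View pics/w9.png

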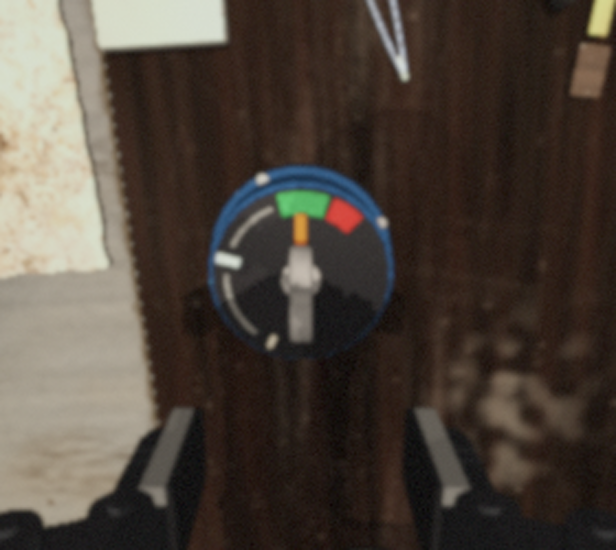

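The orange pointer at crop (302,228) points to the middle of the green sector at (302,203), and the fingers are clear.

```bash
python3 -c "
from bench import job_done;print(job_done())"
```

```text
the job is handed in; nothing more can be done
None
```

The blue timer is wound in two partial turns: I let go at about 1.47 rad, near the half-way mark, and took a fresh hold. The pointer now stands mid-green at about 2.7 rad, the white key was not touched, and the job is handed in (no verdict was returned).

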